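Set up the small pottery wheel for trimming

ROBOT

A 6-joint arm with a two-finger parallel gripper is mounted at the origin on a cart in front of the work surface, level with it; the furniture and walls round the work are solid. World frame = base frame: x ahead of the robot, y to its left, z up, the work surface at z = 0. Lengths are in m, angles in rad, forces in N, time in s.
With the tool pointing down it reaches from about 0.275 to 0.875 m from the base axis. Payload 12.5 kg.
Tool frame: the origin (TCP) lies midway between the tips of the shut fingers; the grasp point (between the pads) lies 19 mm behind it (bot.tcp_to_grasp is the distance from the TCP to the grasp point, in m); z points along the fingers, y is the direction in which the jaws open and shut (so a half turn about z gives the same grasp; the last joint's range is limited). The gripper opens to 85 mm and grips with 20 to 120 N. Pads are 22 mm wide; open, the fingers measure 114 mm over their backs; the gripper's body (76 mm by 85 mm) begins 54 mm behind the grasp point. The pads swing forward as they close: fully open they stand 13 mm farther back than shut.
Start: joints at [-1.27, 0.351, 1.652, -0, 1.139, -0.085], TCP at [0.207, -0.51, 0.231] pointing down, gripper open.
Joint ranges: [-2.75, 2.75], [-0.79, 2.1], [0.01, 2.65], [-1.57, 4.71], [0.07, 3.14], [-2.87, 2.87]. Speed limits (rad/s): [2.22, 2.22, 2.79, 3.14, 3.14, 3.14].

INTERFACE

Orientations are given as [roll, pitch, yaw] about the fixed x, y, z axes, in that order (R = Rz(yaw) Ry(pitch) Rx(roll)).
In Python, from station import bot, cams gives the robot as it stands.
- The arm moves only by the tool arm_command, never from a script. Its argument "rows" is a list of rows, each an object of numbers: "dx", "dy", "dz": the shift along the tool's x, y, z in cm; "roll": the turn about the tool's z in rad; "fingers": the opening, from 0 (shut) to 1 (fully open). A call has exactly 8 rows; each row is the pose to reach, as a shift and turn from the pose commanded when the call began, along the tool's axes at that moment; what a row does not reach only later rows make up. A row lasts 1/8 s, in which the tool goes at most 62.5 mm and 10.7 degrees, less where a joint would pass 70% of its speed; a pose out of reach is approached as far as the arm can. A call with a gripper value outside its range is refused whole. The fingers move at their own pace and stop on an object; "force" is the grip in N (left out, the last holds). Time passes only in rows, so rows that repeat a pose let the fingers close, or fill a call up. It gives the time, the measured TCP pose, the force and the opening at its end, in the units of the state.
- bot.get_state(): the state, without advancing time (a new reading comes with each control period).
- cams.capture(name): name is "scene" or "top"; returns the picture (480x640x3 uint8, red, green, blue); there is no depth.
- cams.calibration(name): a dict with "K" (3x3 intrinsics, pixels), "pose" (4x4, takes a point from camera to world coordinates). Camera axes: x right, y down, z forward; pixel columns grow to the right and rows downward; lengths in m; the calibration is good to about 2 mm. A picture is of the moment at which its call begins. calibration takes no time and is no camera call.
- bot.close_job(): hands the job in, once; it reports no verdict.
The state is a dict: "clock": time; "joint_pos": joint angles; "joint_vel": joint speeds; "joint_torque": joint torques, N m; "eef_pos": TCP position; "tcp_rot": TCP orientation; "force": force on the tool from outside, world axes, zero at the start; "moment": the same for the moment, N m; "width": finger opening in m.
Only numpy, scipy, OpenCV 4.12 (cv2) and the standard library are available. Lean on these libraries where they do the work, as an engineer would, in place of code of your own. Each camera call takes 0.05 s, during which the arm holds its last target.

TASK

Set the small pottery wheel up for trimming: first lay the loop tool flat in the long trough along the front of the wheel unit and let it go. Then take the metal chuck, set it over the upright spindle, turn it until its splines mesh and push it fully home so that the sprung collar is pressed right down, and finish still gripping the chuck and pressing it down (the collar pushes it up again if you let go), as I am going to do up the locking screw. Do not disturb the water pot, the clay skull or the pinch pot.

Things in the scene. Friction and masses are not known exactly. Their poses are not given: they have to be found in the camera images.
- wheel_unit: low fixed white and grey wheel unit, 140 (x) by 204 (y) by 34 mm high. Origin: centre of underside; z up, x from its front to its back, y along its long side. Its deck has a long trough along the front and, behind it at +y, an empty square well 60 x 57 mm that is not used. The spindle stands at x +34, y -50 mm on a round boss, 58 mm across, top at z 38 mm
- trough (a point): centre of the floor of the long trough, 22 mm above the counter, 12 mm below the deck; axes as the wheel unit's. Inside 38 mm wide (x), 184 mm long (y); the tool lies along y, either way round. In the middle 60 mm of its length both side walls are cut away down to the floor (front: to the edge; back: 25 mm) so that fingers can reach in
- loop_tool: wooden double-ended loop tool lying flat on the counter, 162 mm long (along its y), 18 mm wide (x), 10 mm thick (z), 25 g. Origin: centre of its underside; grip it across the width near the middle
- chuck: loose aluminium chuck standing upright, 120 g, 58 mm high: round hub 50-52 mm across up to z 30, then a solid square block 38 x 38 mm, z 30 to 58, to grip; faces square to x and y. Origin: centre of underside. Bore from below 24 deep, 35 across, with four 6 mm teeth reaching in to 9.5 mm from the axis at 45 deg to x, y: ribs pass along x and y (any quarter turn; play 1.5 mm, 0.12 rad)
- spindle: upright steel spindle of the wheel unit: 16 mm core with four ribs 6 mm wide reaching out to 15 mm from the axis along its x and y (a plus sign from above). Origin on its axis at the boss, 38 mm above the counter; it ends 22 mm above that. Its angle differs from start to start; gears hold it (it turns only if forced with over 0.25 N m)
- thrust_collar (a joint): sprung brass collar round the spindle, 52 mm outside, 36 mm inside diameter: 0 = up, its top 8 mm above the boss; 0.008 m = flush with the boss. It takes 2 N to start and 6 N to hold right down. With the chuck home, the chuck's underside rests on the boss, 38 mm above the counter
- water_pot: glazed water pot, 68 mm across, 63 mm high, a bystander; origin at the centre of its underside
- clay_skull: small clay skull, 83 x 56 x 59 mm, a bystander; origin at the centre of its underside
- pinch_pot: small pale clay pinch pot, 62 mm across, 38 mm high, a bystander; origin at the centre of its underside

How it is judged:
By the outcome, as a careful person would: the job done as asked, in the order asked, and still so for the second after the job is handed in, while the arm keeps its last pose, push and grip.
It also fails if it takes over 53 s, if anything falls off the work surface, if the arm or the gripper's body presses on something with over 40 N, if the wrist force passes 120 N, or if a joint passes its speed limit or range.

## Working session

There is one attempt and no reset: what is moved stays moved. The work goes in short steps, Python scripts to look and compute and a tool call to move; the robot and the scene stay as the last step left them, time stands still between calls to the robot, and variables do not carry over. Pictures are saved under pics/ and viewed, and the job is handed in when it is done.

Besides the shell and the picture viewer there is one more tool, called after "Emit:" as a command line: name --argument value ..., lists and objects as JSON in quotes. arm_command: Moves the arm, as the interface text tells. Its arguments: {"type":"object","properties":{"rows":{"type":"array","items":{"type":"object","properties":{"dx":{"type":"number"},"dy":{"type":"number"},"dz":{"type":"number"},"roll":{"type":"number"},"fingers":{"type":"number"}}}},"force":{"type":"number"}},"required":["rows"]}

```bash
mkdir -p pics; ls; python3 - <<'E'
from station import bot,cams
import cv2
for n in ("scene","top"):
    im=cams.capture(n); cv2.imwrite(f"pics/{n}0.png",im[:,:,::-1])
    c=cams.calibration(n); print(n,c["K"],c["pose"])
s=bot.get_state(); print(s, bot.tcp_to_grasp)
E
```

```text
pics
scene [[527.27507045   0.         312.0386256 ]
 [  0.         527.27507045 236.22344291]
 [  0.           0.           1.        ]] [[ 0.66622696 -0.32648851  0.67048258 -0.04432608]
 [-0.74562603 -0.30795563  0.59093584 -0.69093216]
 [ 0.01354512 -0.89362665 -0.44860667  0.45731331]
 [ 0.          0.          0.          1.        ]]
top [[484.63806509   0.         317.81185317]
 [  0.         484.63806509 243.86437421]
 [  0.           0.           1.        ]] [[ 1.61437862e-02 -9.97911877e-01  6.25401024e-02  4.56563819e-01]
 [-9.99868012e-01 -1.62264165e-02 -8.13530595e-04 -2.06926012e-01]
 [ 1.82663359e-03 -6.25187144e-02 -9.98042120e-01  1.02261034e+00]
 [ 0.00000000e+00  0.00000000e+00  0.00000000e+00  1.00000000e+00]]
{'clock': 0.1, 'joint_pos': array([-1.26963002e+00,  3.51188889e-01,  1.65237388e+00, -1.10085248e-05,
        1.13910556e+00, -8.46022580e-02]), 'joint_vel': array([-0.00111752,  0.00073897, -0.00200456,  0.00029976,  0.00163203,
       -0.0011985 ]), 'joint_torque': array([ 6.99437569e-04, -5.06832254e+01, -2.91876072e+01, -9.66850143e-05,
        2.63322378e-03, -3.05111243e-06]), 'eef_pos': array([ 0.20687799, -0.50927805,  0.23080344]), 'tcp_rot': array([-3.14051999e+00, -8.09376855e-05,  3.85773137e-01]), 'force': array([-0.52307871,  0.38086318,  0.48067945]), 'moment': array([ 0.00013057, -0.02784938, -0.02073897]), 'width': 0.08529372573358644} 0.0187
```

View pics/scene0.png

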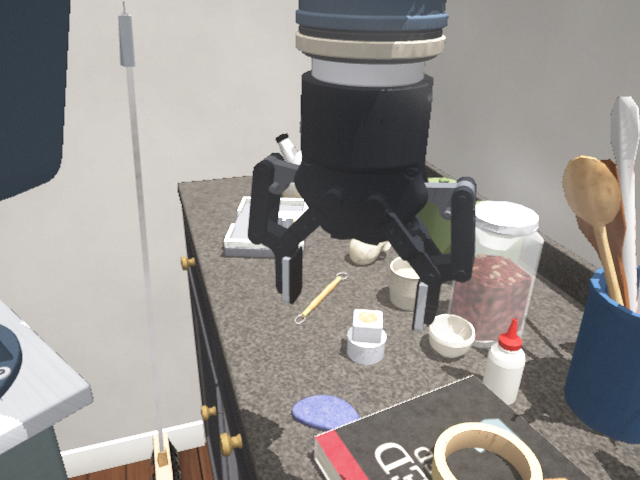

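View pics/top0.png

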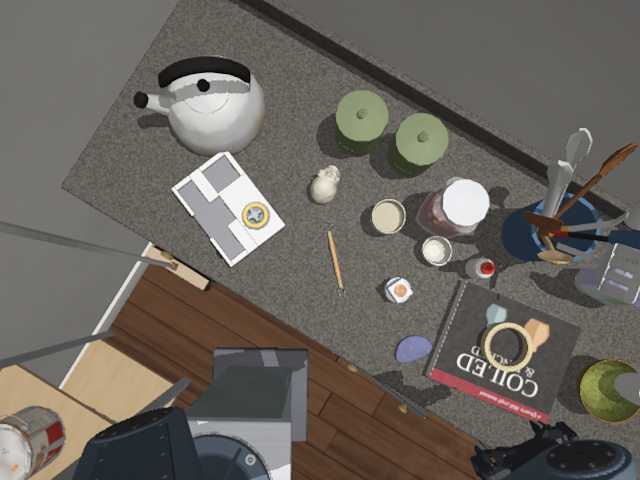

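The top view shows the wheel unit centred near (228,209), with the spindle at about (256,215). The loop tool runs (330,233) to (342,292) and the chuck is at (399,290). The pots and the skull are nearby.

```bash
cat > h.py <<'E'
import numpy as np,cv2
from station import bot,cams
def ray(n,u,v):
    c=cams.calibration(n);K=np.array(c["K"]);P=np.array(c["pose"])
    d=P[:3,:3]@np.linalg.solve(K,[u,v,1]);return P[:3,3],d
def onz(n,u,v,z):
    o,d=ray(n,u,v);return o+d*(z-o[2])/d[2]
def proj(n,p):
    c=cams.calibration(n);K=np.array(c["K"]);P=np.array(c["pose"])
    q=K@(P[:3,:3].T@(np.array(p)-P[:3,3]));return q[:2]/q[2]
def crop(n,x0,y0,x1,y1,s,out,im=None):
    im=cams.capture(n) if im is None else im
    cv2.imwrite(out,cv2.resize(im[y0:y1,x0:x1,::-1],None,fx=s,fy=s,interpolation=cv2.INTER_CUBIC))
    return im
E
python3 - <<'E'
from h import *
im=cv2.imread("pics/top0.png")[:,:,::-1]
crop("top",165,145,295,270,4.5,"pics/w.png",im)
crop("top",310,220,430,320,5,"pics/t.png",im)
E
```

```text
(no output)
```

View pics/w.png

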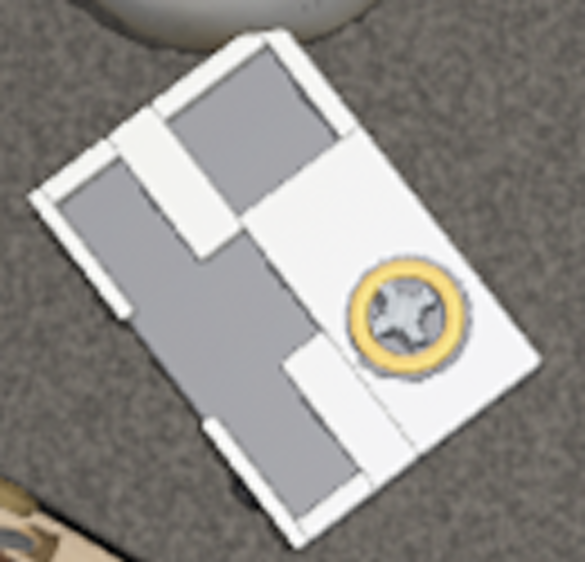

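View pics/t.png

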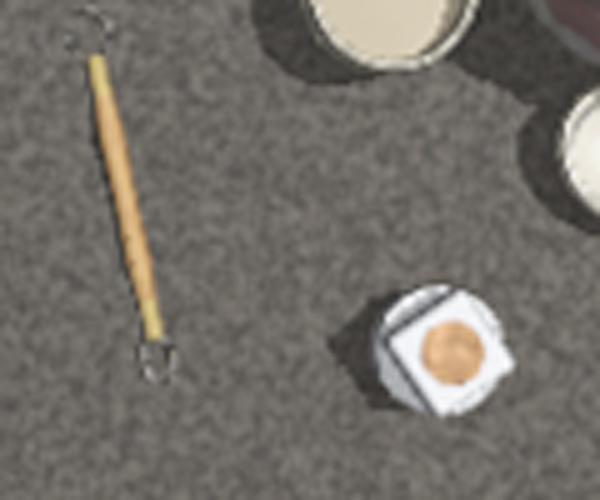

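```bash
python3 - <<'E'
from h import *
im=cv2.imread("pics/top0.png")[:,:,::-1]
def c2p(x,y,x0,y0,s): return ((x+.5)/s-.5+x0,(y+.5)/s-.5+y0)
C={k:onz("top",*c2p(*p,165,145,4.5),.034) for k,p in dict(L=(30,197),B=(298,548),R=(540,360)).items()}
for k in C: print(k,C[k][:2].round(4))
print("len",np.linalg.norm(C['L']-C['B']),np.linalg.norm(C['R']-C['B']))
# y axis from B to L (front edge); x axis from B to R
yd=(C['L']-C['B'])[:2]; xd=(C['R']-C['B'])[:2]
yaw1=np.arctan2(-yd[0],yd[1]); yaw2=np.arctan2(xd[1],xd[0]); print("yaws",yaw1,yaw2)
yaw=(yaw1*204+yaw2*140)/344
ex=np.array([np.cos(yaw),np.sin(yaw)]);ey=np.array([-ex[1],ex[0]])
cen=(C['L'][:2]+C['R'][:2])/2; cen_alt=(C['B'][:2]+70e-3*ex+102e-3*ey)
print("cen",cen,cen_alt,yaw)
sp=cen+.034*ex-.05*ey; print("spindle from unit",sp)
# ring
hsv=cv2.cvtColor(im,cv2.COLOR_RGB2HSV)
m=cv2.inRange(hsv,(15,90,120),(35,255,255)); m[:, :225]=0;m[:,290:]=0;m[:190]=0;m[240:]=0
pts=cv2.findNonZero(m); (e,ax,an)=cv2.fitEllipse(cv2.convexHull(pts)); print("ring",e,ax,onz("top",*e,.046)[:2], len(pts))
# size check
a=ax[1]/484.638*(1.0226-.046);print("ring dia",a)
sp2=onz("top",*e,.046)[:2]
# spindle angle: polar profile at top z=.060
g=cv2.cvtColor(im,cv2.COLOR_RGB2GRAY)
for spp in (sp2,):
  th=np.arange(0,np.pi/2,np.radians(3)); 
  acc=[]
  for t in th:
    v=[]
    for k in range(4):
      for r in np.arange(.010,.0145,.001):
        u=proj("top",[spp[0]+r*np.cos(t+k*np.pi/2),spp[1]+r*np.sin(t+k*np.pi/2),.06])
        v.append(cv2.getRectSubPix(g,(1,1),tuple(map(float,u)))[0,0])
    acc.append(np.mean(np.float32(v)))
  acc=np.array(acc); ph=np.angle(np.sum((acc-acc.mean())*np.exp(4j*th)))/4
  print("spindle angle",ph,acc.round(0))
# tool
m=cv2.inRange(hsv,(10,80,120),(32,255,255)); m2=np.zeros_like(m); m2[225:300,320:350]=m[225:300,320:350]
pts=cv2.findNonZero(m2); l=cv2.fitLine(pts,cv2.DIST_L2,0,.01,.01).ravel(); P=pts[:,0].astype(float); s=(P-l[2:])@l[:2]
A=onz("top",*(l[2:]+l[:2]*s.min()),.008);B=onz("top",*(l[2:]+l[:2]*s.max()),.008)
print("tool",A,B,(A+B)/2,np.linalg.norm(A-B),"dir",np.arctan2(*(A-B)[[1,0]]))
tA=onz("top",*c2p(95,15,310,220,5),.005);tB=onz("top",*c2p(157,380,310,220,5),.005);print("loops",tA,tB,(tA+tB)/2,np.linalg.norm(tA-tB),np.arctan2(*(tA-tB)[[1,0]]))
# chuck
Q=[onz("top",*c2p(*p,310,220,5),.058) for p in [(458,288),(515,365),(443,417),(387,340)]]
Q=np.array(Q)[:,:2];print("chuck",Q.mean(0),[np.linalg.norm(Q[i]-Q[i-1]).round(4) for i in range(4)],[((np.arctan2(*(Q[i]-Q[i-1])[::-1]))%(np.pi/2)).round(3) for i in range(4)])
print(onz("top",*c2p(452,352,310,220,5),.058))
# bystanders approx
for n,u,v,z in (("skull",325,185,.03),("pot",389,217,.063),("pinch",436,251,.038),("kettle",210,110,.1)): print(n,onz("top",u,v,z)[:2])
E
```

```text
L [0.628  0.0956]
B [ 0.4697 -0.0313]
R [ 0.5569 -0.1391]
len 0.20286658185937909 0.13868380692971716
yaws -0.8951898689638306 -0.8902233828730363
cen [ 0.59244269 -0.0217563 ] [ 0.59300949 -0.02188213] -0.8931686246245538
spindle from unit [ 0.57480577 -0.07959175]
ring (254.8850860595703, 214.96505737304688) (24.744535446166992, 24.961505889892578) [ 0.57435016 -0.07929101] 257
ring dia 0.05030023781063204
spindle angle 0.5627153260808913 [143. 140. 136. 133. 137. 150. 164. 177. 188. 195. 200. 202. 200. 195.
 185. 172. 157. 143. 136. 135. 137. 139. 141. 144. 147. 149. 150. 151.
 149. 146.]
tool [ 0.54784782 -0.22990809  0.008     ] [ 0.43062229 -0.25692061  0.008     ] [ 0.48923506 -0.24341435  0.008     ] 0.12029755618430252 dir 0.22647864324716974
loops [ 0.56564446 -0.229787    0.005     ] [ 0.41278977 -0.25796281  0.005     ] [ 0.48921711 -0.24387491  0.005     ] 0.15542982993350157 0.1822845226398213
chuck [ 0.42781776 -0.37165967] [np.float64(0.0351), np.float64(0.0377), np.float64(0.0353), np.float64(0.0375)] [np.float64(0.643), np.float64(0.648), np.float64(0.635), np.float64(0.641)]
[ 0.42800141 -0.37215554  0.058     ]
skull [ 0.64095684 -0.22062892]
pot [ 0.57259582 -0.34858774]
pinch [ 0.50762679 -0.44840447]
kettle [0.77117848 0.00567514]
```

```bash
cat >> h.py <<'E'
def delta(x,y,z,yaw):
    s=bot.get_state();p=s["eef_pos"];w=s["tcp_rot"][2]
    d=np.array([x,y,z])-p
    a=(yaw-w+np.pi)%(2*np.pi)-np.pi
    print("clock",s["clock"].__round__(2),"pos",p.round(4),"rot",s["tcp_rot"].round(3),"F",s["force"].round(1),"M",s["moment"].round(2),"w",round(s["width"],4))
    print("dx %.2f dy %.2f dz %.2f roll %.3f  (dist %.3f)"%(100*(d[0]*np.cos(w)+d[1]*np.sin(w)),100*(d[0]*np.sin(w)-d[1]*np.cos(w)),-100*d[2],-a,np.linalg.norm(d)))
E
python3 - <<'E'
from h import *
delta(.489,-.2435,.08,.215)
im=cv2.imread("pics/top0.png")[:,:,::-1]
crop("top",238,198,272,232,16,"pics/sp.png",im)
print(proj("top",[.5743,-.0793,.06]))
E
```

```text
clock 0.1 pos [ 0.2069 -0.5093  0.2308] rot [-3.141 -0.     0.386] F [-0.5  0.4  0.5] M [ 0.   -0.03 -0.02] w 0.0853
dx 36.14 dy -14.01 dz 15.08 roll 0.171  (dist 0.416)
[253.99345023 214.13473224]
```

View pics/sp.png

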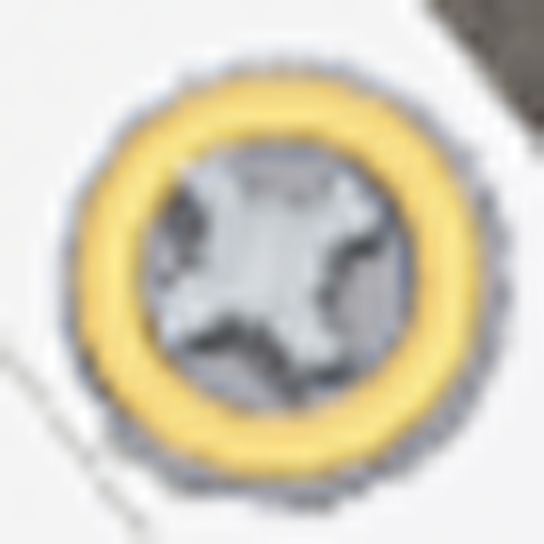

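The plus sign's arm tips are at (190,170), (365,205), (170,325) and (325,370) in the crop. That gives a spindle angle of about 0.575 rad, and the centre agrees with the ring centre.

Emit:
arm_command --rows '[{"dx": 4.5, "dy": -1.75, "dz": 1.5, "roll": 0.02, "fingers": 0.6}, {"dx": 9, "dy": -3.5, "dz": 3, "roll": 0.04, "fingers": 0.6}, {"dx": 13.5, "dy": -5.25, "dz": 4.5, "roll": 0.06, "fingers": 0.6}, {"dx": 18, "dy": -7, "dz": 6, "roll": 0.09, "fingers": 0.6}, {"dx": 22.5, "dy": -8.75, "dz": 7.5, "roll": 0.11, "fingers": 0.6}, {"dx": 27, "dy": -10.5, "dz": 9, "roll": 0.13, "fingers": 0.6}, {"dx": 31.5, "dy": -12.25, "dz": 10.5, "roll": 0.15, "fingers": 0.6}, {"dx": 36.1, "dy": -14, "dz": 12.5, "roll": 0.171, "fingers": 0.6}]'

```text
clock: 1.1
eef_pos: [0.4899, -0.2429, 0.1059]
tcp_rot: [3.141, -0.0, 0.214]
force: [-0.1, -0.6, -0.6]
width: 0.0517
```

```bash
python3 - <<'E'
from h import *
delta(.489,-.2435,.04,.215)
im=crop("scene",200,170,500,395,2.6,"pics/s1.png")
print(proj("scene",[.489,-.2435,.008]))
E
```

```text
clock 1.1 pos [ 0.4899 -0.2429  0.1059] rot [ 3.141 -0.     0.214] F [-0.1 -0.6 -0.6] M [-0.03 -0.02 -0.03] w 0.0517
dx -0.10 dy 0.04 dz 6.59 roll -0.001  (dist 0.066)
[322.03483241 293.59194672]
```

View pics/s1.png

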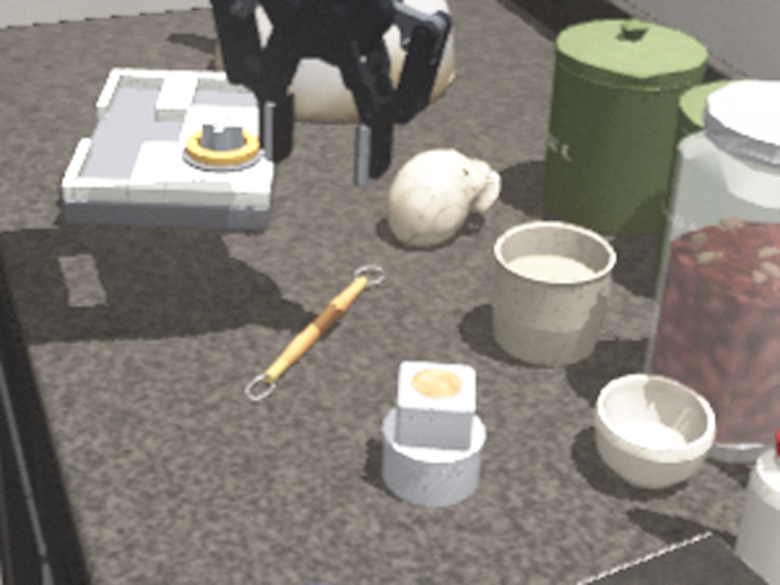

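The scene view shows the tool's middle near crop (316,330), which agrees with the top view. The gripper is above it, so I'll descend and grip.

Emit:
arm_command --rows '[{"dx": -0.1, "dz": 3, "fingers": 0.6}, {"dx": -0.1, "dz": 6, "fingers": 0.6}, {"dx": -0.1, "dz": 8.5, "fingers": 0.6}, {"dx": -0.1, "dz": 9.6, "fingers": 0.6}, {"dx": -0.1, "dz": 10.1, "fingers": 0.6}, {"dx": -0.1, "dz": 10.1, "fingers": 0.0}, {"dx": -0.1, "dz": 10.1, "fingers": 0.0}, {"dx": -0.1, "dz": 10.1, "fingers": 0.0}]' --force 30

```text
schema error: expected keys dx, dy, dz, roll, fingers
```

Emit:
arm_command --rows '[{"dx": -0.1, "dy": 0, "dz": 3, "roll": 0, "fingers": 0.6}, {"dx": -0.1, "dy": 0, "dz": 6, "roll": 0, "fingers": 0.6}, {"dx": -0.1, "dy": 0, "dz": 8.5, "roll": 0, "fingers": 0.6}, {"dx": -0.1, "dy": 0, "dz": 9.6, "roll": 0, "fingers": 0.6}, {"dx": -0.1, "dy": 0, "dz": 10.1, "roll": 0, "fingers": 0.6}, {"dx": -0.1, "dy": 0, "dz": 10.1, "roll": 0, "fingers": 0.0}, {"dx": -0.1, "dy": 0, "dz": 10.1, "roll": 0, "fingers": 0.0}, {"dx": -0.1, "dy": 0, "dz": 10.1, "roll": 0, "fingers": 0.0}]' --force 30

```text
clock: 2.15
eef_pos: [0.4882, -0.2445, 0.006]
tcp_rot: [3.141, -0.001, 0.215]
force: [0.3, 0.5, 4.2]
width: 0.0082
```

```bash
python3 - <<'E'
from h import *
delta(.489,-.2435,.1,.215)
im=crop("scene",240,220,400,340,4.5,"pics/s2.png")
E
```

```text
clock 2.15 pos [ 0.4882 -0.2445  0.006 ] rot [ 3.141e+00 -1.000e-03  2.150e-01] F [0.3 0.5 4.2] M [0.02 0.09 0.02] w 0.0082
dx 0.10 dy -0.08 dz -9.40 roll -0.000  (dist 0.094)
```

View pics/s2.png

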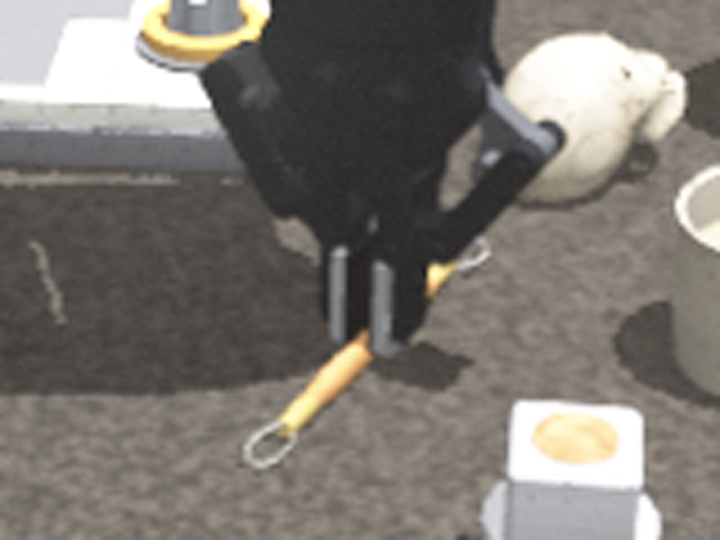

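Gripped, with width 8.2 mm. I'll lift and carry it to above the trough.

Emit:
arm_command --rows '[{"dx": 0, "dy": 0, "dz": -2, "roll": 0, "fingers": 0.0}, {"dx": 0, "dy": 0, "dz": -6, "roll": 0, "fingers": 0.0}, {"dx": 0, "dy": 0, "dz": -10, "roll": 0, "fingers": 0.0}, {"dx": 0, "dy": 0, "dz": -13, "roll": 0, "fingers": 0.0}, {"dx": 0, "dy": 0, "dz": -13, "roll": 0, "fingers": 0.0}, {"dx": 0, "dy": 0, "dz": -13, "roll": -0.1, "fingers": 0.0}, {"dx": 0, "dy": 0, "dz": -13, "roll": -0.2, "fingers": 0.0}, {"dx": 0, "dy": 0, "dz": -13, "roll": -0.3, "fingers": 0.0}]'

```text
clock: 3.2
eef_pos: [0.4873, -0.2439, 0.1341]
tcp_rot: [-3.14, 0.001, 0.518]
force: [0.2, -0.8, -0.0]
width: 0.008
```

```bash
python3 - <<'E'
from h import *
yaw=-.893;ex=np.array([np.cos(yaw),np.sin(yaw)]);t=np.array([.5927,-.0217])-.045*ex;print(t)
delta(*t,.1,.678)
im=cams.capture("top");crop("top",160,140,400,320,3,"pics/s3.png",im)
E
```

```text
[0.56448149 0.01335304]
clock 3.2 pos [ 0.4873 -0.2439  0.1341] rot [-3.14e+00  1.00e-03  5.18e-01] F [ 0.2 -0.8 -0. ] M [ 0.03 -0.    0.01] w 0.008
dx 19.45 dy -18.53 dz 3.41 roll -0.160  (dist 0.271)
```

View pics/s3.png

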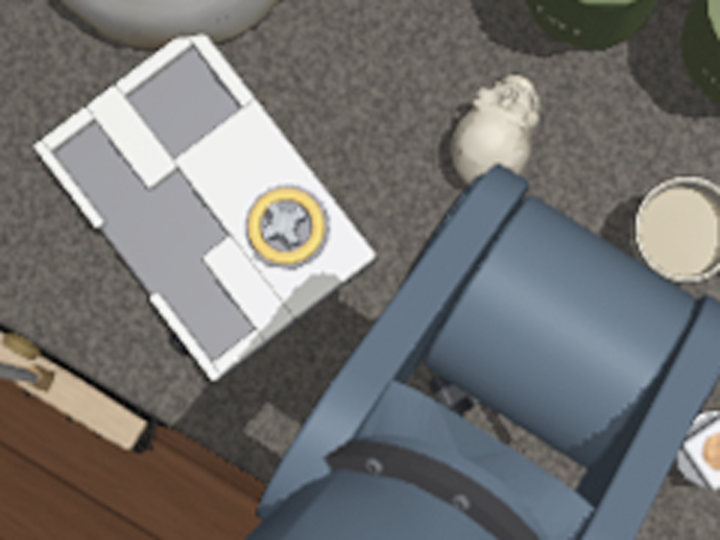

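Emit:
arm_command --rows '[{"dx": 3, "dy": -2.8, "dz": 0, "roll": -0.03, "fingers": 0.0}, {"dx": 6, "dy": -5.7, "dz": 0, "roll": -0.06, "fingers": 0.0}, {"dx": 9, "dy": -8.5, "dz": 0, "roll": -0.09, "fingers": 0.0}, {"dx": 12, "dy": -11.4, "dz": 0, "roll": -0.12, "fingers": 0.0}, {"dx": 15, "dy": -14.3, "dz": 0, "roll": -0.16, "fingers": 0.0}, {"dx": 18, "dy": -17.2, "dz": 0.5, "roll": -0.16, "fingers": 0.0}, {"dx": 19.4, "dy": -18.5, "dz": 2, "roll": -0.16, "fingers": 0.0}, {"dx": 19.4, "dy": -18.5, "dz": 3.4, "roll": -0.16, "fingers": 0.0}]'

```text
clock: 4.25
eef_pos: [0.5651, 0.0129, 0.0996]
tcp_rot: [-3.141, 0.001, 0.676]
force: [0.1, -0.7, -0.9]
width: 0.0078
```

```bash
python3 - <<'E'
from h import *
delta(.5645,.0133,.03,.678)
crop("scene",190,150,390,290,3.8,"pics/s4.png")
E
```

```text
clock 4.25 pos [0.5651 0.0129 0.0996] rot [-3.141e+00  1.000e-03  6.760e-01] F [ 0.1 -0.7 -0.9] M [ 0.02 -0.04  0.03] w 0.0078
dx -0.02 dy -0.07 dz 6.96 roll -0.002  (dist 0.070)
```

View pics/s4.png

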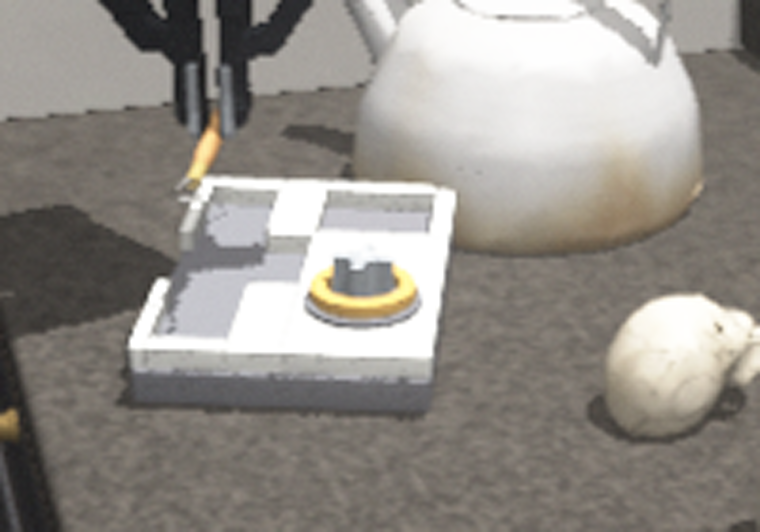

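```bash
python3 - <<'E'
from h import *
p=np.array([.5651,.0129]);d=np.array([np.cos(.676),np.sin(.676)])
for L in (.06,.075,.081):
  for z in (.08,.09,.1): 
    u=proj("scene",[*(p-L*d),z]); print(L,z,((u-[190,150])*3.8).round())
E
```

```text
0.06 0.08 [193. 217.]
0.06 0.09 [192. 198.]
0.06 0.1 [191. 178.]
0.075 0.08 [187. 230.]
0.075 0.09 [186. 211.]
0.075 0.1 [185. 190.]
0.081 0.08 [185. 236.]
0.081 0.09 [184. 216.]
0.081 0.1 [183. 196.]
```

Emit:
arm_command --rows '[{"dx": 0, "dy": -0.07, "dz": 2, "roll": 0, "fingers": 0.0}, {"dx": 0, "dy": -0.07, "dz": 4, "roll": 0, "fingers": 0.0}, {"dx": 0, "dy": -0.07, "dz": 5.5, "roll": 0, "fingers": 0.0}, {"dx": 0, "dy": -0.07, "dz": 6.4, "roll": 0, "fingers": 0.0}, {"dx": 0, "dy": -0.07, "dz": 6.8, "roll": 0, "fingers": 0.0}, {"dx": 0, "dy": -0.07, "dz": 7.0, "roll": 0, "fingers": 0.0}, {"dx": 0, "dy": -0.07, "dz": 7.1, "roll": 0, "fingers": 0.0}, {"dx": 0, "dy": -0.07, "dz": 7.1, "roll": 0, "fingers": 0.0}]'

```text
clock: 5.3
eef_pos: [0.5653, 0.0129, 0.0305]
tcp_rot: [3.141, -0.0, 0.675]
force: [-0.5, -0.1, -0.2]
width: 0.0079
```

```bash
python3 - <<'E'
from h import *
delta(.5645,.0133,.0275,.678)
crop("scene",190,150,390,290,3.8,"pics/s5.png")
E
```

```text
clock 5.3 pos [0.5653 0.0129 0.0305] rot [ 3.141 -0.     0.675] F [-0.5 -0.1 -0.2] M [ 0.03 -0.02 -0.03] w 0.0079
dx -0.04 dy -0.08 dz 0.30 roll -0.003  (dist 0.003)
```

View pics/s5.png

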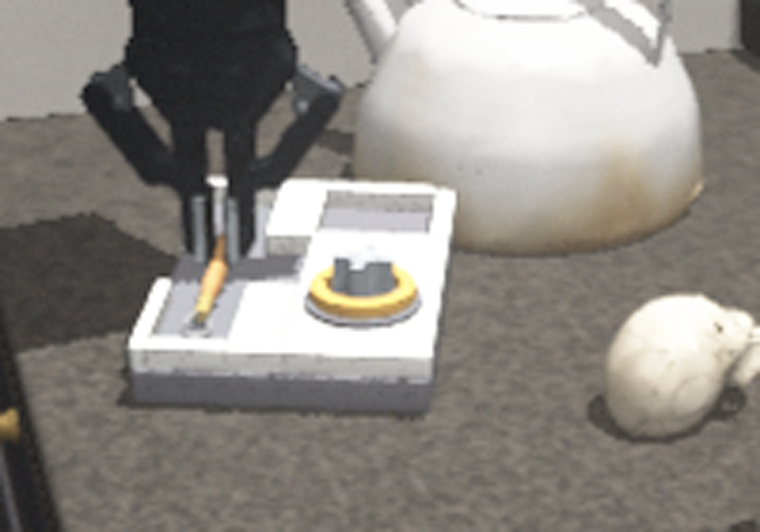

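The tool is in the trough and about 2 mm above its floor. I'll settle it, open and retreat.

Emit:
arm_command --rows '[{"dx": 0, "dy": 0, "dz": 0.2, "roll": 0, "fingers": 0.0}, {"dx": 0, "dy": 0, "dz": 0.3, "roll": 0, "fingers": 0.0}, {"dx": 0, "dy": 0, "dz": 0.3, "roll": 0, "fingers": 0.0}, {"dx": 0, "dy": 0, "dz": 0.3, "roll": 0, "fingers": 0.4}, {"dx": 0, "dy": 0, "dz": 0.3, "roll": 0, "fingers": 0.4}, {"dx": 0, "dy": 0, "dz": 0.3, "roll": 0, "fingers": 0.4}, {"dx": 0, "dy": 0, "dz": -1.5, "roll": 0, "fingers": 0.4}, {"dx": 0, "dy": 0, "dz": -5, "roll": 0, "fingers": 0.4}]'

```text
clock: 6.35
eef_pos: [0.5645, 0.0129, 0.0809]
tcp_rot: [-3.14, 0.001, 0.675]
force: [-0.2, -0.9, 0.2]
width: 0.0344
```

Emit:
arm_command --rows '[{"dx": 0, "dy": 0, "dz": -3, "roll": 0, "fingers": 0.6}, {"dx": 0, "dy": 0, "dz": -7, "roll": 0, "fingers": 0.7}, {"dx": -2, "dy": 4, "dz": -10, "roll": 0, "fingers": 0.8}, {"dx": -5, "dy": 9, "dz": -10, "roll": 0, "fingers": 0.8}, {"dx": -9, "dy": 13, "dz": -10, "roll": 0, "fingers": 0.8}, {"dx": -13, "dy": 16, "dz": -10, "roll": 0, "fingers": 0.8}, {"dx": -17, "dy": 19, "dz": -10, "roll": 0, "fingers": 0.8}, {"dx": -21, "dy": 19, "dz": -10, "roll": 0, "fingers": 0.8}]'

```text
clock: 7.35
eef_pos: [0.5195, -0.2689, 0.1814]
tcp_rot: [3.14, -0.0, 0.674]
force: [-0.5, -1.1, -1.3]
width: 0.068
```

```bash
python3 - <<'E'
from h import *
delta(.428,-.372,.12,.642)
crop("scene",190,130,500,390,2.5,"pics/s6.png")
im=cams.capture("top");cv2.imwrite("pics/top6.png",im[:,:,::-1]);crop("top",165,145,295,270,4.5,"pics/t6.png",im)
E
```

```text
clock 7.35 pos [ 0.5195 -0.2689  0.1814] rot [ 3.14  -0.     0.674] F [-0.5 -1.1 -1.3] M [-0.02  0.05  0.02] w 0.068
dx -13.58 dy 2.35 dz 6.14 roll 0.032  (dist 0.151)
```

View pics/s6.png

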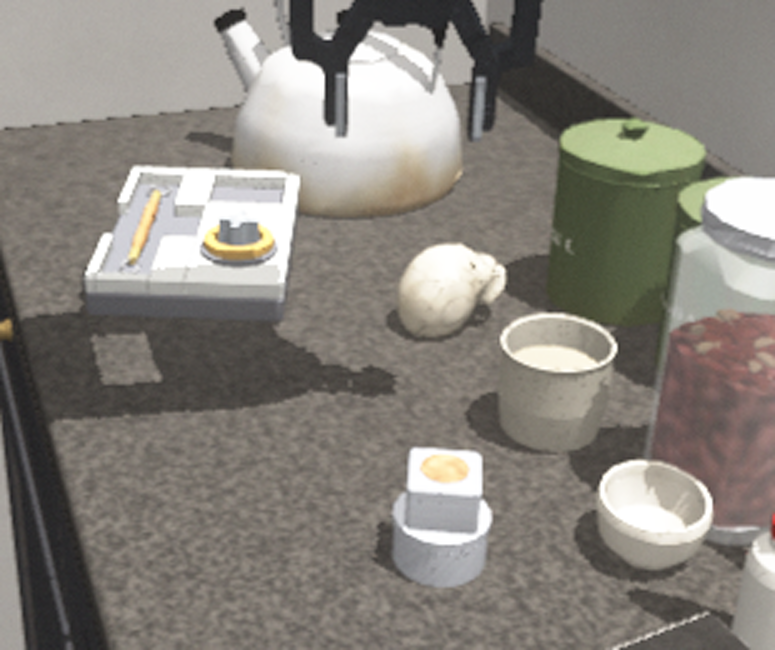

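View pics/t6.png

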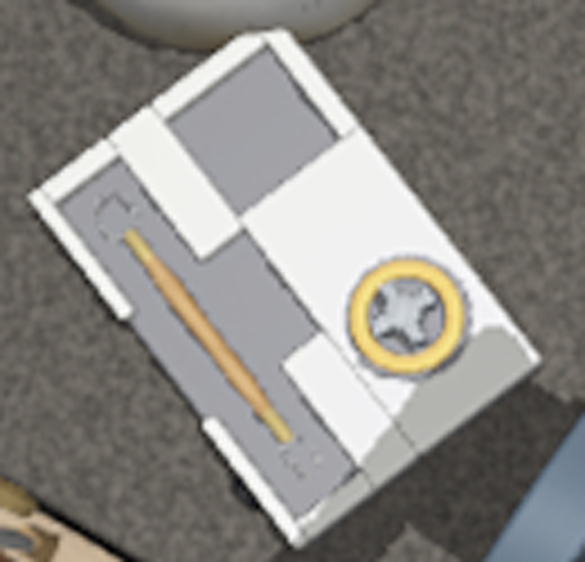

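The loop tool lies flat in the trough, from crop (115,215) to (300,460), and it has been released. Next is the chuck.

Emit:
arm_command --rows '[{"dx": -3, "dy": 0.5, "dz": 0, "roll": 0.01, "fingers": 0.8}, {"dx": -6, "dy": 1.1, "dz": 0, "roll": 0.02, "fingers": 0.8}, {"dx": -9, "dy": 1.6, "dz": 1, "roll": 0.032, "fingers": 0.8}, {"dx": -12, "dy": 2.1, "dz": 3, "roll": 0.032, "fingers": 0.8}, {"dx": -13.6, "dy": 2.35, "dz": 6, "roll": 0.032, "fingers": 0.8}, {"dx": -13.6, "dy": 2.35, "dz": 8, "roll": 0.032, "fingers": 0.8}, {"dx": -13.6, "dy": 2.35, "dz": 9, "roll": 0.032, "fingers": 0.8}, {"dx": -13.6, "dy": 2.35, "dz": 9, "roll": 0.032, "fingers": 0.8}]'

```text
clock: 8.45
eef_pos: [0.4287, -0.3697, 0.0906]
tcp_rot: [-3.141, -0.0, 0.643]
force: [-0.3, -0.6, 0.6]
width: 0.0685
```

```bash
python3 - <<'E'
from h import *
delta(.428,-.372,.034,.642)
im=cams.capture("scene");crop("scene",290,200,470,380,3.2,"pics/s7.png",im)
print((proj("scene",[.428,-.372,.058])-[290,200])*3.2)
E
```

```text
clock 8.45 pos [ 0.4287 -0.3697  0.0906] rot [-3.141 -0.     0.643] F [-0.3 -0.6  0.6] M [-0.02  0.03 -0.01] w 0.0685
dx -0.19 dy 0.14 dz 5.66 roll 0.001  (dist 0.057)
[246.73404305 373.36549029]
```

View pics/s7.png

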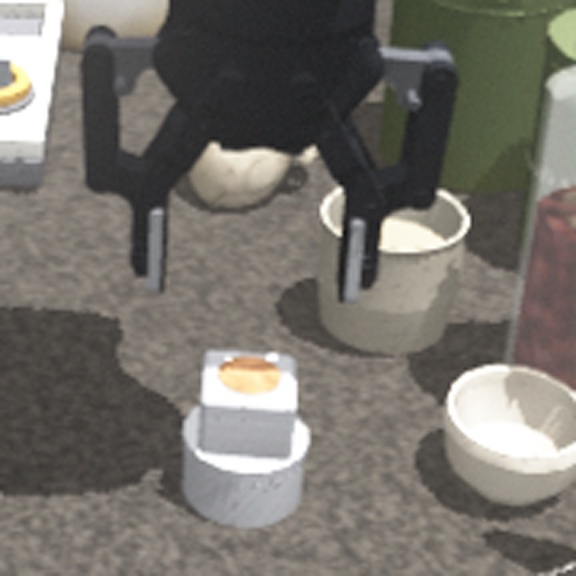

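The coin is at crop (250,376), about 1 px from the prediction. I'll descend and grip.

Emit:
arm_command --rows '[{"dx": -0.2, "dy": 0.15, "dz": 0.5, "roll": 0, "fingers": 0.8}, {"dx": -0.2, "dy": 0.15, "dz": 2, "roll": 0, "fingers": 0.8}, {"dx": -0.2, "dy": 0.15, "dz": 4, "roll": 0, "fingers": 0.8}, {"dx": -0.2, "dy": 0.15, "dz": 5, "roll": 0, "fingers": 0.8}, {"dx": -0.2, "dy": 0.15, "dz": 5.5, "roll": 0, "fingers": 0.7}, {"dx": -0.2, "dy": 0.15, "dz": 5.5, "roll": 0, "fingers": 0.3}, {"dx": -0.2, "dy": 0.15, "dz": 5.5, "roll": 0, "fingers": 0.2}, {"dx": -0.2, "dy": 0.15, "dz": 5.5, "roll": 0, "fingers": 0.2}]' --force 80

```text
clock: 9.5
eef_pos: [0.4279, -0.3727, 0.0359]
tcp_rot: [3.14, -0.0, 0.643]
force: [-0.5, 0.4, 3.3]
width: 0.0368
```

```bash
python3 - <<'E'
from h import *
delta(.428,-.372,.034,.642)
im=cams.capture("scene");crop("scene",290,200,470,380,3.2,"pics/s8.png",im)
E
```

```text
clock 9.5 pos [ 0.4279 -0.3727  0.0359] rot [ 3.14  -0.     0.643] F [-0.5  0.4  3.3] M [ 0.05  0.04 -0.01] w 0.0368
dx 0.05 dy -0.05 dz 0.19 roll 0.001  (dist 0.002)
```

View pics/s8.png

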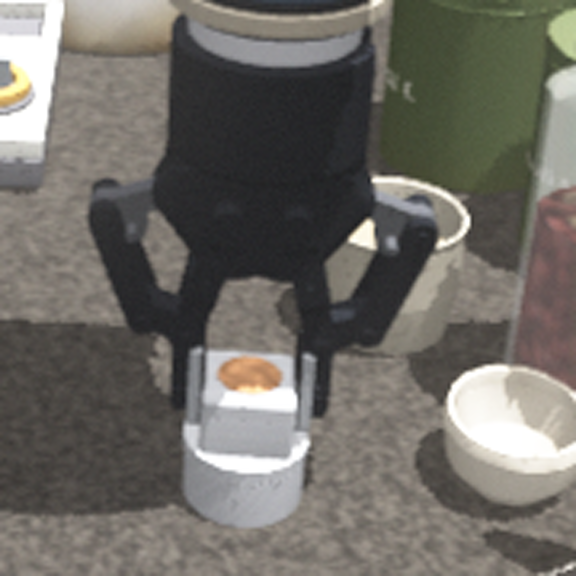

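Gripped at 36.8 mm, with the chuck unmoved in the view. I'll lift it and carry it above the spindle.

Emit:
arm_command --rows '[{"dx": 0, "dy": 0, "dz": -2, "roll": 0, "fingers": 0.2}, {"dx": 0, "dy": 0, "dz": -6, "roll": 0, "fingers": 0.2}, {"dx": 1, "dy": -0.5, "dz": -9, "roll": 0, "fingers": 0.2}, {"dx": 5, "dy": -2.5, "dz": -10, "roll": 0, "fingers": 0.2}, {"dx": 10, "dy": -5, "dz": -10, "roll": 0.02, "fingers": 0.2}, {"dx": 15, "dy": -7.5, "dz": -10, "roll": 0.04, "fingers": 0.2}, {"dx": 20, "dy": -10, "dz": -10, "roll": 0.068, "fingers": 0.2}, {"dx": 24, "dy": -12, "dz": -10, "roll": 0.068, "fingers": 0.2}]'

```text
clock: 10.55
eef_pos: [0.5484, -0.1304, 0.1353]
tcp_rot: [-3.142, 0.0, 0.575]
force: [0.2, -1.1, -0.8]
width: 0.0369
```

```bash
python3 - <<'E'
from h import *
delta(.5744,-.0797,.112,.575)
E
```

```text
clock 10.55 pos [ 0.5484 -0.1304  0.1353] rot [-3.142  0.     0.575] F [ 0.2 -1.1 -0.8] M [-0.02 -0.02  0.01] w 0.0369
dx 4.95 dy -2.84 dz 2.33 roll 0.000  (dist 0.062)
```

Emit:
arm_command --rows '[{"dx": 1.5, "dy": -0.9, "dz": 0, "roll": 0, "fingers": 0.2}, {"dx": 3, "dy": -1.8, "dz": 0, "roll": 0, "fingers": 0.2}, {"dx": 4.2, "dy": -2.4, "dz": 0, "roll": 0, "fingers": 0.2}, {"dx": 4.95, "dy": -2.84, "dz": 0.5, "roll": 0, "fingers": 0.2}, {"dx": 4.95, "dy": -2.84, "dz": 1.2, "roll": 0, "fingers": 0.2}, {"dx": 4.95, "dy": -2.84, "dz": 2, "roll": 0, "fingers": 0.2}, {"dx": 4.95, "dy": -2.84, "dz": 2.3, "roll": 0, "fingers": 0.2}, {"dx": 4.95, "dy": -2.84, "dz": 2.3, "roll": 0, "fingers": 0.2}]'

```text
clock: 11.55
eef_pos: [0.5737, -0.082, 0.112]
tcp_rot: [-3.141, 0.0, 0.574]
force: [-0.3, 0.0, -2.2]
width: 0.0369
```

```bash
python3 - <<'E'
from h import *
delta(.5744,-.0797,.100,.575)
im=cams.capture("scene");crop("scene",200,130,320,250,4.8,"pics/s9.png",im)
for z in (.06,.046,.076): print(z,(proj("scene",[.5744,-.0795,z])-[200,130])*4.8)
E
```

```text
clock 11.55 pos [ 0.5737 -0.082   0.112 ] rot [-3.141  0.     0.574] F [-0.3  0.  -2.2] M [0.   0.01 0.  ] w 0.0369
dx 0.18 dy -0.15 dz 1.20 roll -0.001  (dist 0.012)
0.06 [407.66094532 416.39185968]
0.046 [408.01205396 449.96273699]
0.076 [407.25397708 377.48002555]
```

View pics/s9.png

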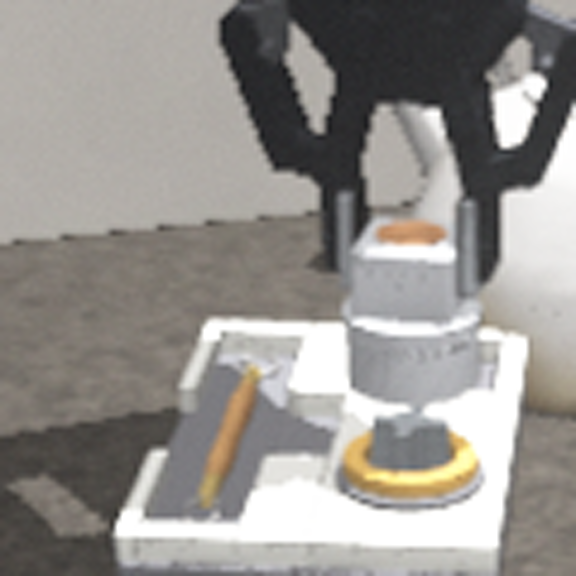

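```bash
python3 - <<'E'
from h import *
im=cv2.imread("pics/s9.png")
def low(c,r,z):
    a=np.linspace(0,2*np.pi,361);return max((((proj("scene",[c[0]+r*np.cos(t),c[1]+r*np.sin(t),z])-[200,130])*4.8)[1]) for t in a)
def lr(c,r,z):
    a=np.linspace(0,2*np.pi,361);x=[(((proj("scene",[c[0]+r*np.cos(t),c[1]+r*np.sin(t),z])-[200,130])*4.8)[0]) for t in a];return min(x),max(x)
c=(.5744,-.0795)
print("ring low",low(c,.026,.046),lr(c,.026,.046),"boss low",low(c,.029,.038),lr(c,.029,.038))
for d in (0,.002): 
  cc=(c[0]-d*.75,c[1]-d*.66);print("chuck low",low(cc,.025,.0761),lr(cc,.0255,.0761))
g=cv2.cvtColor(im,cv2.COLOR_BGR2HSV)
m=cv2.inRange(g,(15,90,100),(35,255,255));m[:400]=0;m[:,:330]=0;ys,xs=np.nonzero(m);print("ring obs",xs.min(),xs.max(),ys.max(),"top",ys.min())
gr=cv2.cvtColor(im,cv2.COLOR_BGR2GRAY);print(gr[380:425:2,413],gr[480:515:2,413]);print(gr[360,335:360:2],gr[360,470:492:2])
E
```

```text
ring low 479.9818437504487 (np.float64(339.3209973505911), np.float64(476.52909333201524)) boss low 502.92440456246004 (np.float64(331.86273566629507), np.float64(484.3431569946024))
chuck low 404.73672485903177 (np.float64(338.92012921069306), np.float64(475.4095763133619))
chuck low 406.99069221966425 (np.float64(338.50322098734665), np.float64(475.25139888793296))
ring obs 344 476 496 top 434
[172 173 173 173 173 172 171 171 170 171 173 176 178 181 185 184 178 172
 169 171 171 170 166] [246 235 208 179 160 159 158 156 158 169 181 175 151 139 153 180 213 238]
[255 255 255 255 252 242 223 187 153 130 131 140 143] [172 170 166 162 158 158 161 168 175 179 178]
```

Emit:
arm_command --rows '[{"dx": 0.15, "dy": -0.1, "dz": 0.3, "roll": 0, "fingers": 0.2}, {"dx": 0.15, "dy": -0.1, "dz": 0.8, "roll": 0, "fingers": 0.2}, {"dx": 0.15, "dy": -0.1, "dz": 1.2, "roll": 0, "fingers": 0.2}, {"dx": 0.15, "dy": -0.1, "dz": 1.4, "roll": 0, "fingers": 0.2}, {"dx": 0.15, "dy": -0.1, "dz": 1.6, "roll": 0, "fingers": 0.2}, {"dx": 0.15, "dy": -0.1, "dz": 1.8, "roll": 0, "fingers": 0.2}, {"dx": 0.15, "dy": -0.1, "dz": 2.0, "roll": 0, "fingers": 0.2}, {"dx": 0.15, "dy": -0.1, "dz": 2.0, "roll": 0, "fingers": 0.2}]'

```text
clock: 12.6
eef_pos: [0.5746, -0.08, 0.0922]
tcp_rot: [-3.141, 0.0, 0.575]
force: [-0.3, 0.4, -0.6]
width: 0.0367
```

```bash
python3 - <<'E'
from h import *
delta(.5744,-.0797,.074,.575)
im=cams.capture("scene");crop("scene",200,130,320,250,4.8,"pics/s10.png",im)
E
```

```text
clock 12.6 pos [ 0.5746 -0.08    0.0922] rot [-3.141  0.     0.575] F [-0.3  0.4 -0.6] M [0.01 0.01 0.04] w 0.0367
dx 0.01 dy -0.04 dz 1.82 roll -0.000  (dist 0.018)
```

View pics/s10.png

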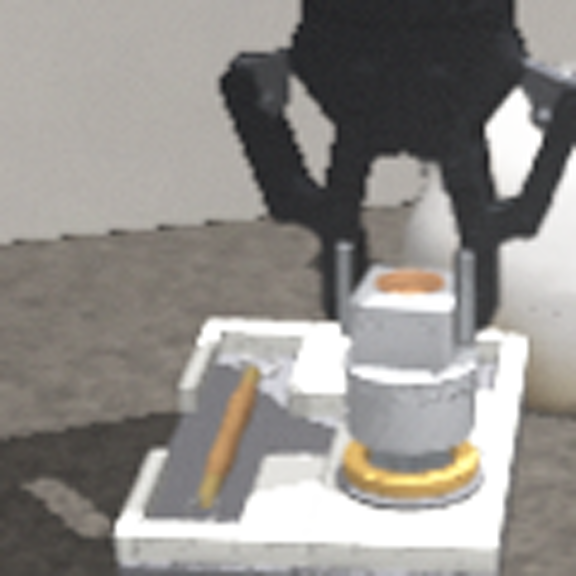

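There is no force at 4 mm past the spindle top, so the splines appear to be entering. I'll continue down gently.

Emit:
arm_command --rows '[{"dx": 0, "dy": -0.02, "dz": 0.15, "roll": 0, "fingers": 0.2}, {"dx": 0, "dy": -0.02, "dz": 0.3, "roll": 0, "fingers": 0.2}, {"dx": 0, "dy": -0.02, "dz": 0.45, "roll": 0, "fingers": 0.2}, {"dx": 0, "dy": -0.02, "dz": 0.6, "roll": 0, "fingers": 0.2}, {"dx": 0, "dy": -0.02, "dz": 0.75, "roll": 0, "fingers": 0.2}, {"dx": 0, "dy": -0.02, "dz": 0.9, "roll": 0, "fingers": 0.2}, {"dx": 0, "dy": -0.02, "dz": 1.1, "roll": 0, "fingers": 0.2}, {"dx": 0, "dy": -0.02, "dz": 1.2, "roll": 0, "fingers": 0.2}]' --force 100

```text
clock: 13.65
eef_pos: [0.5746, -0.0799, 0.0803]
tcp_rot: [3.142, -0.0, 0.575]
force: [-0.6, 1.0, 1.9]
width: 0.0364
```

```bash
python3 - <<'E'
from h import *
delta(.5744,-.0797,.074,.575)
E
```

```text
clock 13.65 pos [ 0.5746 -0.0799  0.0803] rot [ 3.142 -0.     0.575] F [-0.6  1.   1.9] M [0.05 0.1  0.01] w 0.0364
dx -0.00 dy -0.02 dz 0.63 roll -0.000  (dist 0.006)
```

The collar is starting to compress. Now I'll press it home.

Emit:
arm_command --rows '[{"dx": 0, "dy": 0, "dz": 0.15, "roll": 0, "fingers": 0.2}, {"dx": 0, "dy": 0, "dz": 0.3, "roll": 0, "fingers": 0.2}, {"dx": 0, "dy": 0, "dz": 0.4, "roll": 0, "fingers": 0.2}, {"dx": 0, "dy": 0, "dz": 0.5, "roll": 0, "fingers": 0.2}, {"dx": 0, "dy": 0, "dz": 0.6, "roll": 0, "fingers": 0.2}, {"dx": 0, "dy": 0, "dz": 0.65, "roll": 0, "fingers": 0.2}, {"dx": 0, "dy": 0, "dz": 0.7, "roll": 0, "fingers": 0.2}, {"dx": 0, "dy": 0, "dz": 0.7, "roll": 0, "fingers": 0.2}]'

```text
clock: 14.65
eef_pos: [0.5746, -0.0799, 0.074]
tcp_rot: [3.141, -0.0, 0.575]
force: [-3.5, 2.1, 11.1]
width: 0.0361
```

```bash
python3 - <<'E'
from h import *
delta(.5744,-.0797,.074,.575)
im=cams.capture("scene");crop("scene",200,130,320,250,4.8,"pics/s11.png",im)
E
```

```text
clock 14.65 pos [ 0.5746 -0.0799  0.074 ] rot [ 3.141 -0.     0.575] F [-3.5  2.1 11.1] M [0.28 0.72 0.  ] w 0.0361
dx -0.01 dy -0.03 dz -0.00 roll -0.000  (dist 0.000)
```

View pics/s11.png

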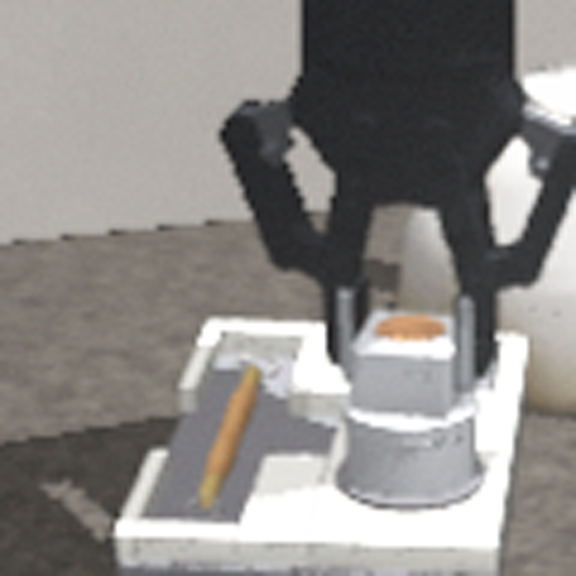

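The collar is no longer visible, and the height is .074 as expected. I'll press slightly harder to confirm it has bottomed.

Emit:
arm_command --rows '[{"dx": -0.02, "dy": 0, "dz": 0.02, "roll": 0, "fingers": 0.2}, {"dx": -0.03, "dy": -0.01, "dz": 0.04, "roll": 0, "fingers": 0.2}, {"dx": -0.03, "dy": -0.02, "dz": 0.06, "roll": 0, "fingers": 0.2}, {"dx": -0.03, "dy": -0.02, "dz": 0.08, "roll": 0, "fingers": 0.2}, {"dx": -0.03, "dy": -0.02, "dz": 0.1, "roll": 0, "fingers": 0.2}, {"dx": -0.03, "dy": -0.02, "dz": 0.1, "roll": 0, "fingers": 0.2}, {"dx": -0.03, "dy": -0.02, "dz": 0.1, "roll": 0, "fingers": 0.2}, {"dx": -0.03, "dy": -0.02, "dz": 0.1, "roll": 0, "fingers": 0.2}]'

```text
clock: 15.7
eef_pos: [0.5746, -0.0799, 0.0739]
tcp_rot: [3.141, -0.001, 0.575]
force: [-5.8, 1.5, 19.1]
width: 0.036
```

```bash
python3 - <<'E'
from h import *
delta(.5744,-.0797,.074,.575)
im=cams.capture("scene");crop("scene",190,130,490,380,2.4,"pics/s12.png",im)
im=cams.capture("top");crop("top",160,140,460,320,2.6,"pics/t12.png",im)
E
```

```text
clock 15.7 pos [ 0.5746 -0.0799  0.0739] rot [ 3.141e+00 -1.000e-03  5.750e-01] F [-5.8  1.5 19.1] M [ 0.53  1.26 -0.  ] w 0.036
dx -0.01 dy -0.03 dz -0.01 roll -0.000  (dist 0.000)
```

View pics/s12.png

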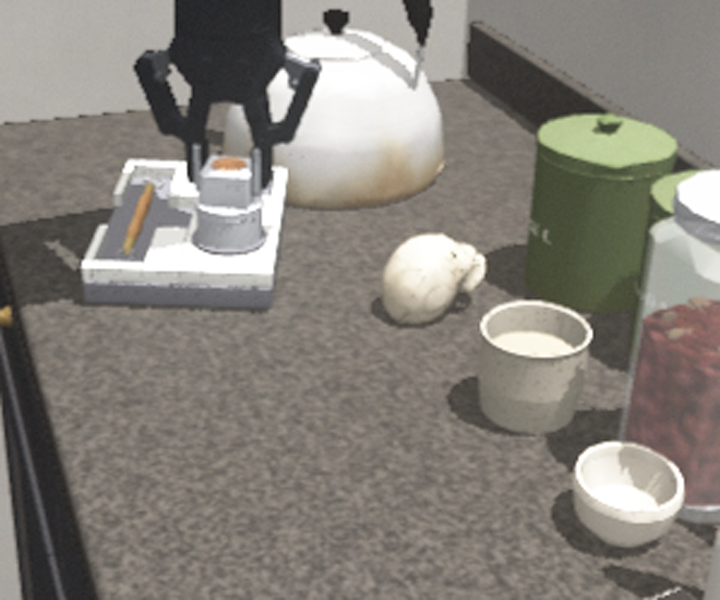

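View pics/t12.png

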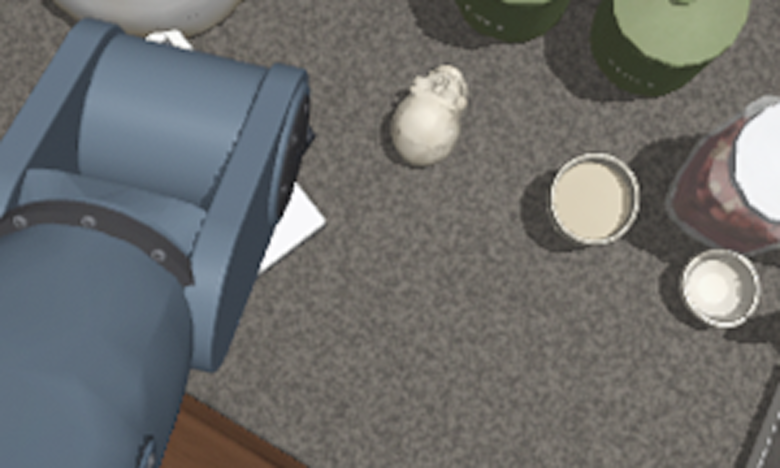

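The push rose from 11 to 19 N with only 0.1 mm of travel, so the chuck is seated on the boss. The tool is flat in the trough, and the skull, pot and pinch pot look unmoved. I'm handing in.

```bash
python3 - <<'E'
from station import bot
print(bot.close_job())
s=bot.get_state();print(s["clock"],s["eef_pos"],s["force"],s["width"])
E
```

```text
the job is handed in; nothing more can be done
None
the job is handed in; nothing more can be done
```

The wheel is set up for trimming, and I handed the job in at about 15.8 s on the robot clock, well inside the 53 s limit. The loop tool went in first and lies flat in the trough, released. The chuck was then set on the spindle, turned about 0.07 rad to mesh, and pressed home, and it is still gripped (100 N grip) and pushed down with about 19 N.

**Last checks:**
- **Chuck home:** the gripper stopped at z 73.9 mm, and I expected 73.9 mm with the chuck on the boss. Pressing harder raised the force from 11 to 19 N with only 0.1 mm of travel. The collar can no longer be seen in the scene view.
- **Loop tool:** both camera views after release showed it flat in the trough. The last scene view shows it still there.
- **Bystanders:** the water pot, skull and pinch pot look unmoved in the last views. I judged that by eye and did not measure it.

**Small disagreements:**
- About 6 N of sideways force remained at the end.
- Two measurements of the spindle centre differed by about 0.5 mm, and two of its angle by about 0.025 rad, both within the stated play.
- One command was refused because a row left out some values; I resent it complete.
- One picture I viewed was 650 pixels high, over the 600 limit.

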